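Snap the biscuit box shut

ROBOT

A 6-joint arm with a two-finger parallel gripper is mounted at the origin on the work surface; the furniture and walls round the work are solid. World frame = base frame: x ahead of the robot, y to its left, z up, the work surface at z = 0. Lengths are in m, angles in rad, forces in N, time in s.
With the tool pointing down it reaches from about 0.375 to 0.9 m from the base axis. Payload 3.1 kg.
Tool frame: the origin (TCP) lies midway between the tips of the shut fingers; the grasp point (between the pads) lies 19 mm behind it (manip.tcp_to_grasp is the distance from the TCP to the grasp point, in m); z points along the fingers, y is the line along which they close (so a half turn about z gives the same grasp; the last joint's range is limited). The gripper opens to 85 mm and grips with 20 to 120 N. Pads are 22 mm wide; open, the fingers measure 114 mm over their backs; the gripper's body (76 mm by 85 mm) begins 54 mm behind the grasp point. The pads swing forward as they close: fully open they stand 13 mm farther back than shut.
Start: joints at [-0.178, 0.527, 1.433, -0, 1.181, -0.178], TCP at [0.625, 0, 0.231] pointing down, gripper open.
Joint ranges: [-3.08, 3.08], [-0.75, 2.2], [0.22, 2.44], [-1.43, 4.57], [0, 2.65], [-2.85, 2.85]. Speed limits (rad/s): [2.79, 2.79, 3.14, 3.14, 3.14, 3.14].

INTERFACE

Orientations are given as a unit quaternion [x, y, z, w].
In Python, from station import manip gives the robot as it stands. The module is installed in compiled form; this text tells all that it offers.
- The arm moves only by the shell command python3 -m crank 'ROWS' [OPENING] [FORCE]. ROWS is JSON, a list of rows, each a list of 2 entries, a list of its own where there are three numbers: the shift along the tool's x, y, z in cm, then the turn about the tool's z in degrees. In form: [[[x, y, z], spin], ...]. A call has 1 to 10 rows; each row is the pose to reach, as a shift and turn from the pose commanded when the call began, along the tool's axes at that moment; what a row does not reach only later rows make up. A row lasts 1/10 s, in which the tool goes at most 50 mm and 8.59 degrees, less where a joint would pass 70% of its speed; a pose out of reach is approached as far as the arm can. A call with a gripper value outside its range is refused whole. OPENING is the finger opening in cm, from 0 to 8.54, set as the call begins (- or left out, the last holds). The fingers move at their own pace and stop on an object; FORCE is the grip in N (left out, the last holds). Time passes only in rows, so rows that repeat a pose let the fingers close. It gives the time, the measured TCP pose, the force and the opening at its end, in the units of the state.
- manip.sense(): the state, without advancing time (a new reading comes with each control period).
- manip.snapshot(name): name is "scene" or "side" or "wrist"; returns the picture (420x560x3 uint8, red, green, blue); there is no depth.
- manip.camera_params(name): a dict with "fx", "fy", "cx", "cy" (pixels), "pose" (4x4, takes a point from camera to world coordinates). Camera axes: x right, y up, looking along -z (the intrinsics and any distortion apply to the point x, -y, -z); pixel columns grow to the right and rows downward; lengths in m; the calibration is good to about 2 mm. The wrist camera is an equidistant fisheye: a pixel r from the principal point sees the ray r / f radians off the axis. A picture is of the moment at which its call begins: read the wrist's pose just before it. camera_params takes no time and is no camera call; for the wrist camera it gives the pose at the moment of the call.
- manip.sign_off(): hands the job in, once; it reports no verdict.
The state is a dict: "t": time; "q": joint angles; "qd": joint speeds; "tau": joint torques, N m; "tcp_pos": TCP position; "tool_rot": TCP orientation; "force": force on the tool from outside, world axes, zero at the start; "ft_torque": the same for the moment, N m; "finger_gap": opening from 0.0 (shut) to 1.0 (fully open).
Only numpy, scipy, OpenCV 4.12 (cv2) and the standard library are available. Lean on these libraries where they do the work, as an engineer would, in place of code of your own. Each camera call takes 0.05 s, during which the arm holds its last target. There are 200 camera calls.

TASK

The biscuits are packed and the lid is on, but the four clips round its rim still stand open. Go round the box and press each clip down with the fingertips until it snaps shut, flush with the lid. Leave the box standing where it is, without picking it up or shoving it away, and leave everything else on the worktop alone.

Things in the scene. Friction and masses are not known exactly. Their poses are not given: they have to be found in the camera images.
- food_box: Biscuit box: pale grey tub, teal lid with a clear window; 120 x 156 mm over the lid, 66 mm high, about 0.9 kg full, loose on the worktop. Origin: centre of its underside; x across the box, y along it, z up. Four lighter teal clips, one a side, are flaps hinged along their inner edges, 63.5 mm up, 38 mm (long clips) or 56 mm (short) from the middle. The rest of the lid is 65.5 mm high or lower.
- long_clip_1_top (a point): Where to press: top face of the clip at the box's +x side (88 mm long, 22 mm from hinge to outer edge, 16 mm skirt turned down outside), mid-length, 14 mm out from its hinge. Moves with the clip; with the clip shut it lies 52 mm from the box's middle in the box's +x direction, 65.5 mm above the worktop. z: normal of the top face, x: from hinge to outer edge.
- long_clip_1 (a joint): Angle of that clip: 0 shut and flush with the lid, 0.9 fully up; it starts at 0.58 to 0.80. It moves easily down to about 0.5, where its bead meets the rim bead of the tub; pressing down with 8 to 17 N, 14 mm or more out from its hinge, takes it past, and from about 0.2 it snaps to 0 by itself and stays shut. Let go before that, it springs back to about 0.5.
- long_clip_2_top (a point): Where to press: top face of the clip at the box's -x side (88 mm long, 22 mm from hinge to outer edge, 16 mm skirt turned down outside), mid-length, 14 mm out from its hinge. Moves with the clip; with the clip shut it lies 52 mm from the box's middle in the box's -x direction, 65.5 mm above the worktop. z: normal of the top face, x: from hinge to outer edge.
- long_clip_2 (a joint): Angle of that clip: 0 shut and flush with the lid, 0.9 fully up; it starts at 0.58 to 0.80. It moves easily down to about 0.5, where its bead meets the rim bead of the tub; pressing down with 8 to 17 N, 14 mm or more out from its hinge, takes it past, and from about 0.2 it snaps to 0 by itself and stays shut. Let go before that, it springs back to about 0.5.
- short_clip_1_top (a point): Where to press: top face of the clip at the box's +y side (54 mm long, 22 mm from hinge to outer edge, 16 mm skirt turned down outside), mid-length, 14 mm out from its hinge. Moves with the clip; with the clip shut it lies 70 mm from the box's middle in the box's +y direction, 65.5 mm above the worktop. z: normal of the top face, x: from hinge to outer edge.
- short_clip_1 (a joint): Angle of that clip: 0 shut and flush with the lid, 0.9 fully up; it starts at 0.58 to 0.80. It moves easily down to about 0.5, where its bead meets the rim bead of the tub; pressing down with 8 to 17 N, 14 mm or more out from its hinge, takes it past, and from about 0.2 it snaps to 0 by itself and stays shut. Let go before that, it springs back to about 0.5.
- short_clip_2_top (a point): Where to press: top face of the clip at the box's -y side (54 mm long, 22 mm from hinge to outer edge, 16 mm skirt turned down outside), mid-length, 14 mm out from its hinge. Moves with the clip; with the clip shut it lies 70 mm from the box's middle in the box's -y direction, 65.5 mm above the worktop. z: normal of the top face, x: from hinge to outer edge.
- short_clip_2 (a joint): Angle of that clip: 0 shut and flush with the lid, 0.9 fully up; it starts at 0.58 to 0.80. It moves easily down to about 0.5, where its bead meets the rim bead of the tub; pressing down with 8 to 17 N, 14 mm or more out from its hinge, takes it past, and from about 0.2 it snaps to 0 by itself and stays shut. Let go before that, it springs back to about 0.5.
- white_bowl: White stoneware bowl, 154 mm across, 62 mm high; loose, not part of the job, must stay where it stands. Origin: centre of its underside, z up.
- spice_a: Spice jar with a red cap, 45 mm across, 106 mm high; loose, not part of the job, must stay where it stands. Origin: centre of its underside, z up.
- salt_shaker: Glass salt shaker with a grey top, 44 mm across, 90 mm high; loose, not part of the job, must stay where it stands. Origin: centre of its underside, z up.
- tea_box: Pale green tea carton, 71 x 126 mm, 76 mm high; loose, not part of the job, must stay where it stands. Origin: centre of its underside, z up.
- mug: White mug, 87 mm across (121 mm with its handle), 96 mm high; loose, not part of the job, must stay where it stands. Origin: centre of its underside, z up.

How it is judged:
By the outcome, as a careful person would: the job done as asked, in the order asked, and still so for the second after the job is handed in, with the robot touching nothing.
It also fails if it takes over 56 s, if anything falls off the work surface, if the arm or the gripper's body presses on something with over 40 N, if the wrist force passes 120 N, or if a joint passes its speed limit or range.

## Working session

There is one attempt and no reset: what is moved stays moved. The work goes in short steps, Python scripts to look and compute and a shell command to move; the robot and the scene stay as the last step left them, time stands still between calls to the robot, and variables do not carry over. Pictures are saved under pics/ and viewed, on a budget of 10 in all, crops included, one or two more only if the job needs it, and the job is handed in when it is done.

```bash
mkdir -p pics; python3 - <<'E'
from station import manip
import cv2,numpy as np
a=manip.snapshot("scene");b=manip.snapshot("wrist")
cv2.imwrite("pics/s1.png",cv2.resize(a[:,:,::-1],(800,600)));cv2.imwrite("pics/w1.png",cv2.resize(b[:,:,::-1],(800,600)))
np.set_printoptions(precision=4,suppress=True)
for n in("scene","wrist","side"):print(n,manip.camera_params(n))
print(manip.sense())
E
```

```text
scene {'fx': 395.10272496832397, 'fy': 395.10272496832397, 'cx': 283.0978943564646, 'cy': 203.83763807301642, 'pose': array([[ 0.7819,  0.4362, -0.4453,  0.0046],
       [-0.6231,  0.5233, -0.5813, -0.5775],
       [-0.0206,  0.732 ,  0.681 ,  0.7753],
       [ 0.    ,  0.    ,  0.    ,  1.    ]])}
wrist {'fx': 325.19226210127806, 'fy': 325.19226210127806, 'cx': 278.8497757176113, 'cy': 208.763668468008, 'pose': array([[ 1.    , -0.0005,  0.0034,  0.6252],
       [-0.0006,  0.9512,  0.3087,  0.0793],
       [-0.0034, -0.3087,  0.9512,  0.3737],
       [ 0.    ,  0.    ,  0.    ,  1.    ]])}
side {'fx': 450.30141717092346, 'fy': 450.30141717092346, 'cx': 278.5718024524082, 'cy': 205.90145461686694, 'pose': array([[-0.9667,  0.1214, -0.2251,  0.1376],
       [-0.2556, -0.4254,  0.8682,  1.3028],
       [ 0.0097,  0.8968,  0.4422,  0.763 ],
       [ 0.    ,  0.    ,  0.    ,  1.    ]])}
{'t': 0.1, 'q': array([-0.1785,  0.5284,  1.4338, -0.    ,  1.1814, -0.1785]), 'qd': array([-0.0009, -0.0015, -0.0032,  0.0012, -0.0035,  0.0005]), 'tau': array([  0.0004, -44.3302, -17.8587,  -0.0002,   0.0039,   0.    ]), 'tcp_pos': array([0.6243, 0.0002, 0.2304]), 'tool_rot': array([ 0.7071,  0.7071, -0.0006, -0.0008]), 'force': array([-0.0263,  0.1534, -0.2894]), 'ft_torque': array([ 0.0162,  0.0652, -0.0411]), 'finger_gap': 0.996305732129888}
```

View pics/s1.png

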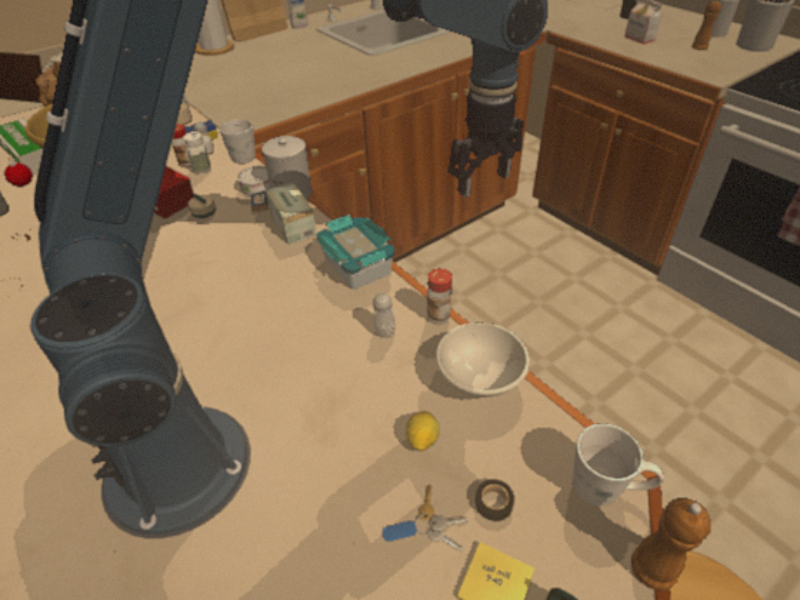

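View pics/w1.png

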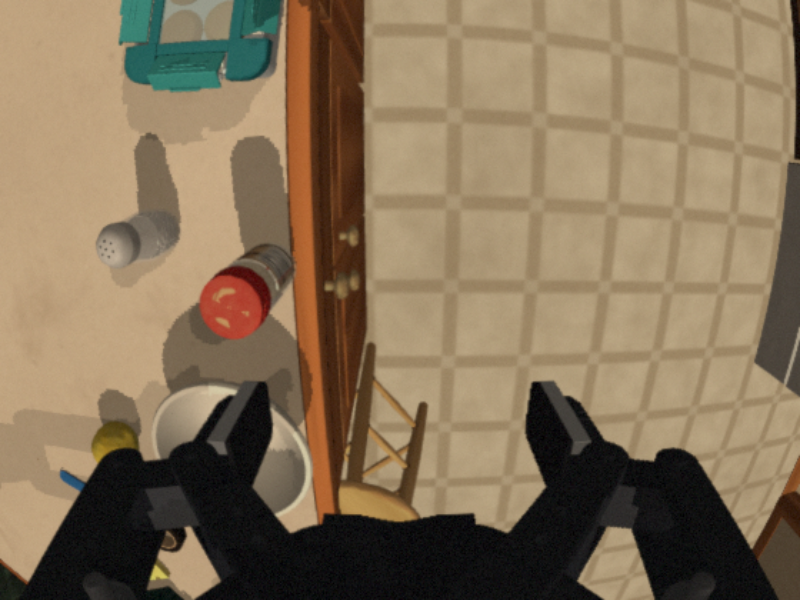

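```bash
cat >h.py <<'E'
from station import manip
import numpy as np
def ray(n,u,v,P):
    "native px -> origin, world dir"
    x,y=(u-P["cx"])/P["fx"],(v-P["cy"])/P["fy"]
    if n=="wrist":
        r=np.hypot(x,y); s=np.sin(r)/r if r>0 else 1; d=np.array([x*s,-y*s,-np.cos(r)])
    else: d=np.array([x,-y,-1.])
    T=P["pose"]; return T[:3,3],T[:3,:3]@d
def px(n,u,v,z,P=None,k=0.7):
    o,d=ray(n,u*k,v*k,P or manip.camera_params(n)); return o+d*(z-o[2])/d[2]
E
python3 - <<'E'
from h import *
import cv2
np.set_printoptions(precision=3,suppress=True)
print("box",px("scene",357,243,.065), px("wrist",128,75,.06),px("wrist",268,75,.06))
print("tea",px("scene",290,200,.076),"salt",px("scene",382,300,.09),px("wrist",117,245,.09),"spice",px("wrist",235,303,.106),"bowl",px("scene",483,350,.062))
b=manip.snapshot("side");cv2.imwrite("pics/d1.png",cv2.resize(b[:,:,::-1],(800,600)))
E
```

```text
box [0.485 0.204 0.065] [0.424 0.152 0.06 ] [0.536 0.136 0.06 ]
tea [0.452 0.414 0.076] salt [0.408 0.015 0.09 ] [0.425 0.027 0.09 ] spice [ 0.521 -0.011  0.106] bowl [ 0.482 -0.165  0.062]
```

View pics/d1.png

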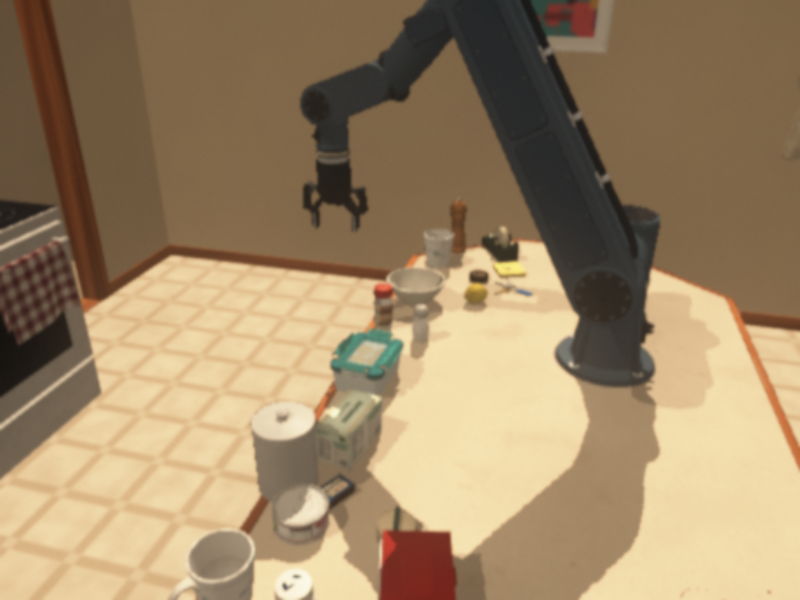

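```bash
python3 -m crank '[[[2.5,-2.5,0],0],[[5,-5,0],0],[[7.5,-7.5,0],0],[[10,-10,0],0],[[12,-12,0],0],[[14,-14,0],0],[[14,-14,0],0],[[14,-14,0],0]]' 0 40; python3 - <<'E'
from h import *
import cv2
np.set_printoptions(precision=4,suppress=True)
P=manip.camera_params("wrist");np.save("P.npy",P,allow_pickle=True);a=manip.snapshot("wrist");np.save("w2.npy",a)
cv2.imwrite("pics/w2.png",cv2.resize(a[:,:,::-1],(800,600)))
print(manip.sense())
E
```

```text
t: 0.95
tcp_pos: [0.4849, 0.1403, 0.2314]
tool_rot: [0.707, 0.708, 0.0, 0.0]
force: [-0.1, -0.3, 0.5]
finger_gap: -0.0
{'t': 1.0, 'q': array([ 0.0592,  0.3668,  1.7285, -0.0004,  1.0451,  0.0591]), 'qd': array([-0.0165,  0.0087, -0.0149, -0.0003,  0.0017,  0.0015]), 'tau': array([  0.5611, -34.8404, -15.3209,   0.0255,   0.0545,   0.0006]), 'tcp_pos': array([0.4857, 0.1399, 0.2315]), 'tool_rot': array([0.707 , 0.7072, 0.0003, 0.0005]), 'force': array([ 1.2063, -0.1772,  0.4999]), 'ft_torque': array([-0.0011,  0.0311,  0.0094]), 'finger_gap': -0.00032025428752939424}
```

View pics/w2.png

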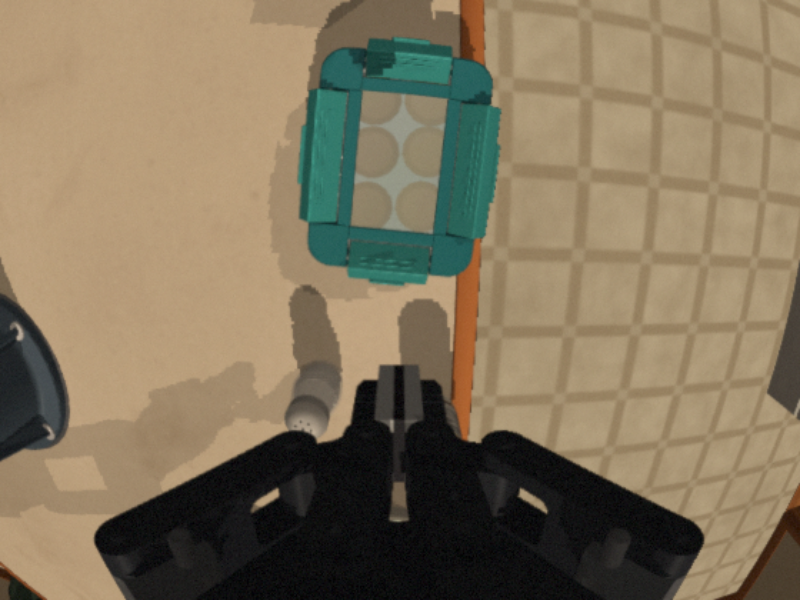

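The wrist view shows the box below the camera: window corners at about (360,91), (448,97), (437,235) and (352,228). All four clips stand open, and the salt shaker is at (305,415).

```bash
python3 - <<'E'
from h import *
np.set_printoptions(precision=4,suppress=True)
P=np.load("P.npy",allow_pickle=True).item()
f=lambda u,v,z=.0645:px("wrist",u,v,z,P)[:2]
W=[f(*p) for p in((352,228),(437,235),(448,97),(360,91))]
print("win",W,np.mean(W,0),np.linalg.norm(W[1]-W[0]),np.linalg.norm(W[2]-W[1]))
S=[f(*p) for p in((350,239),(430,247),(451,84),(366,79))]; L=[f(*p) for p in((338,221),(448,236),(461,104),(349,91))]
for n,Q,m in(("short",S,[(-27,-56),(27,-56),(27,56),(-27,56)]),("long",L,[(-38,-44),(38,-44),(38,44),(-38,44)]),("both",S+L,[(-27,-56),(27,-56),(27,56),(-27,56),(-38,-44),(38,-44),(38,44),(-38,44)])):
    m=np.array(m)/1000;Q=np.array(Q);z=Q@[1,1j];w=m@[1,1j];c=z.mean();k=np.vdot(w,z-c)/np.vdot(w,w)
    print(n,c,"scale",abs(k),"yaw",np.degrees(np.angle(k)),"res mm",abs(z-c-k*w)*1000)
k/=abs(k)
t=manip.sense()["tcp_pos"][:2]
for n,p in(("L1",.054),("L2",-.054),("S1",.072j),("S2",-.072j)):
    q=c+k*p;print(n,q,"tool dx,dy cm",(q.imag-t[1])*100,(q.real-t[0])*100)
E
```

```text
win [array([0.4538, 0.1686]), array([0.5113, 0.1638]), array([0.5175, 0.2571]), array([0.46  , 0.2609])] [0.4856 0.2126] 0.057744559932769564 0.0935023683468611
short (0.4855687749367624+0.21286729604316545j) scale 0.9893563071572364 yaw -6.015532804053097 res mm [1.069  0.5686 1.7297 1.9523]
long (0.4855036070383485+0.21260407957369218j) scale 0.9971925784174818 yaw -5.99723865445172 res mm [1.238  1.8599 1.7025 0.9859]
both (0.48553619098755546+0.21273568780842883j) scale 0.9930121395301958 yaw -6.0069621293721855 res mm [1.1335 0.8456 1.6283 1.9746 0.9297 2.1977 1.5772 0.9952]
L1 (0.5392396870615315+0.20708462512673434j) tool dx,dy cm 6.720994153434945 5.356151939758669
L2 (0.43183269491357945+0.21838675049012332j) tool dx,dy cm 7.851206689773843 -5.3845472750365335
S1 (0.49307094122981476+0.28434034924039686j) tool dx,dy cm 14.446566564801197 0.7392773565869981
S2 (0.47800144074529616+0.1411310263764608j) tool dx,dy cm 0.1256342784075909 -0.7676726918648624
```

```bash
python3 -m crank '[[[0.1,-0.75,3],6],[[0.1,-0.75,6],6],[[0.1,-0.75,9],6],[[0.1,-0.75,11.5],6],[[0.1,-0.75,13.3],6],[[0.1,-0.75,13.3],6],[[0.1,-0.75,13.3],6]]'; python3 -m crank '[[[0,0,0.5],0],[[0,0,1],0],[[0,0,1.5],0],[[0,0,2],0],[[0,0,2.3],0],[[0,0,2.6],0],[[0,0,2.8],0],[[0,0,2.8],0]]'
```

```text
t: 1.7
tcp_pos: [0.4784, 0.1404, 0.0982]
tool_rot: [0.744, 0.669, -0.0, 0.0]
force: [0.6, -0.4, 0.7]
finger_gap: -0.0
t: 2.5
tcp_pos: [0.4774, 0.141, 0.0702]
tool_rot: [0.743, 0.669, 0.0, -0.0]
force: [0.9, -0.7, -0.8]
finger_gap: -0.004
```

```bash
python3 -m crank '[[[0,0,0.2],0],[[0,0,0.35],0],[[0,0,0.45],0],[[0,0,0.45],0]]'
```

```text
t: 2.9
tcp_pos: [0.4774, 0.1411, 0.0657]
tool_rot: [0.743, 0.669, -0.0, -0.0]
force: [-0.2, -0.1, 0.5]
finger_gap: 0.001
```

```bash
python3 -m crank '[[[0,0,0.1],0],[[0,0,0.2],0],[[0,0,0.2],0]]'; python3 -m crank '[[[0,0,-4],0],[[0,0,-8],0],[[-4,0,-12],0],[[-6,0,-15],0],[[-6,0,-15],0],[[-6,0,-15],0]]';python3 - <<'E'
from h import *
import cv2
P=manip.camera_params("wrist");np.save("P.npy",P,allow_pickle=True);a=manip.snapshot("wrist");
cv2.imwrite("pics/w3.png",cv2.resize(a[:,:,::-1],(800,600)))
E
```

```text
t: 3.2
tcp_pos: [0.4775, 0.1411, 0.0654]
tool_rot: [0.743, 0.669, 0.0, 0.0]
force: [-2.6, 0.0, 14.3]
finger_gap: -0.0
t: 3.8
tcp_pos: [0.4715, 0.0811, 0.2145]
tool_rot: [0.744, 0.669, 0.001, 0.001]
force: [1.1, 0.4, -0.3]
finger_gap: 0.002
```

View pics/w3.png

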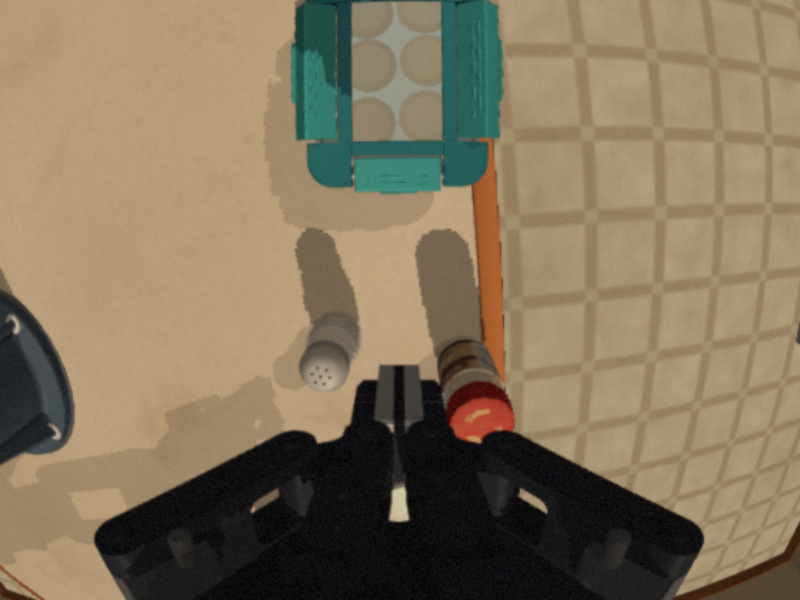

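The picture shows the near clip at (355-441, 157-192), flush with the lid, and the box where it was. Next is the clip on the +x side.

```bash
python3 -m crank '[[[4,1.8,0],0],[[8,3.6,0],0],[[11,5.4,0],0],[[13.2,5.4,0],0],[[13.2,5.4,4],0],[[13.2,5.4,8],0],[[13.2,5.4,11],0],[[13.2,5.4,11.7],0],[[13.2,5.4,11.7],0],[[13.2,5.4,11.7],0]]'; python3 -m crank '[[[0,0,0.5],0],[[0,0,1],0],[[0,0,1.5],0],[[0,0,2],0],[[0,0,2.3],0],[[0,0,2.6],0],[[0,0,2.9],0],[[0,0,3.2],0],[[0,0,3.35],0],[[0,0,3.35],0]]'
```

```text
t: 4.85
tcp_pos: [0.5392, 0.2075, 0.0972]
tool_rot: [0.743, 0.669, 0.0, 0.0]
force: [0.8, -0.3, 0.2]
finger_gap: 0.0
t: 5.85
tcp_pos: [0.5389, 0.207, 0.0654]
tool_rot: [0.743, 0.669, 0.0, 0.0]
force: [-3.2, -2.9, 15.4]
finger_gap: 0.005
```

```bash
python3 -m crank '[[[0,0,-4],0],[[0,0,-5],0],[[3,-2.5,-5],0],[[6,-4.5,-5],0],[[7.2,-5.4,-5],0],[[7.2,-5.4,-3.4],0],[[7.2,-5.4,-3.4],0],[[7.2,-5.4,-3.4],0]]'; python3 -m crank '[[[0,0,0.5],0],[[0,0,1],0],[[0,0,1.5],0],[[0,0,2],0],[[0,0,2.3],0],[[0,0,2.6],0],[[0,0,2.9],0],[[0,0,3.2],0],[[0,0,3.4],0],[[0,0,3.4],0]]'
```

```text
t: 6.65
tcp_pos: [0.492, 0.2838, 0.0966]
tool_rot: [0.743, 0.669, -0.001, -0.0]
force: [-0.1, 0.2, -0.4]
finger_gap: -0.003
t: 7.65
tcp_pos: [0.4926, 0.2843, 0.0654]
tool_rot: [0.743, 0.669, 0.0, 0.0]
force: [-3.7, -0.7, 17.6]
finger_gap: 0.0
```

```bash
python3 -m crank '[[[0,0,-4],0],[[0,0,-5],0],[[-3,-2.5,-5],0],[[-6,-4.5,-5],0],[[-7.2,-5.4,-5],0],[[-7.2,-5.4,-3.4],0],[[-7.2,-5.4,-3.4],0],[[-7.2,-5.4,-3.4],0]]'; python3 -m crank '[[[0,0,0.5],0],[[0,0,1],0],[[0,0,1.5],0],[[0,0,2],0],[[0,0,2.3],0],[[0,0,2.6],0],[[0,0,2.9],0],[[0,0,3.2],0],[[0,0,3.4],0],[[0,0,3.4],0]]'
```

```text
t: 8.45
tcp_pos: [0.4313, 0.2182, 0.097]
tool_rot: [0.743, 0.669, -0.0, -0.0]
force: [0.3, 0.2, -0.1]
finger_gap: -0.0
t: 9.45
tcp_pos: [0.4316, 0.2184, 0.0653]
tool_rot: [0.743, 0.669, 0.001, 0.0]
force: [-3.6, -0.6, 21.6]
finger_gap: 0.001
```

```bash
python3 -m crank '[[[0,0,-4],0],[[0,0,-8],0],[[0,0,-12],0],[[-3,2,-16],0],[[-6,4,-17],0],[[-8,5.4,-17],0],[[-8,5.4,-17],0],[[-8,5.4,-17],0]]'; python3 - <<'E'
from h import *
import cv2
P=manip.camera_params("wrist");np.save("P.npy",P,allow_pickle=True);a=manip.snapshot("wrist")
cv2.imwrite("pics/w4.png",cv2.resize(a[:,:,::-1],(800,600)))
b=manip.snapshot("side")[190:330,190:330];cv2.imwrite("pics/d2.png",cv2.resize(b[:,:,::-1],(600,600),interpolation=cv2.INTER_CUBIC))
E
```

```text
t: 10.25
tcp_pos: [0.4763, 0.1328, 0.2329]
tool_rot: [0.744, 0.669, -0.0, -0.001]
force: [-0.5, 1.0, 0.3]
finger_gap: 0.003
```

View pics/w4.png

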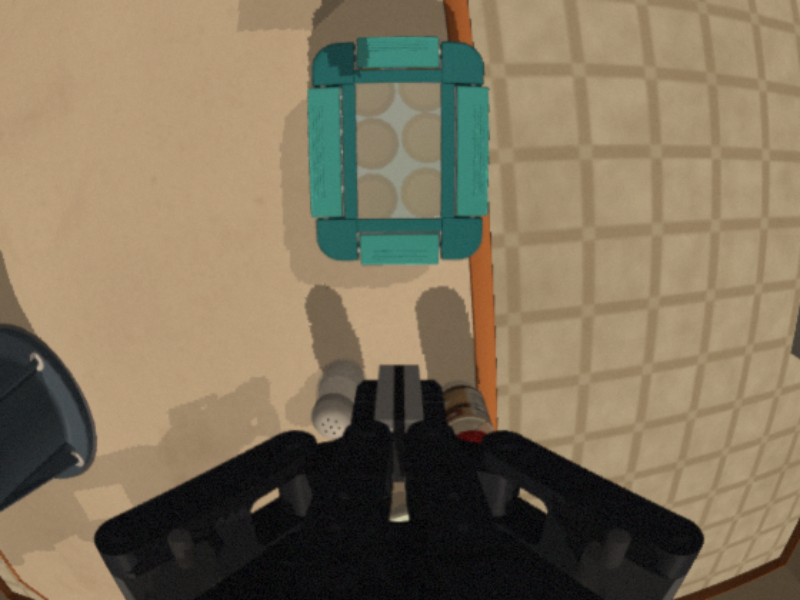

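View pics/d2.png

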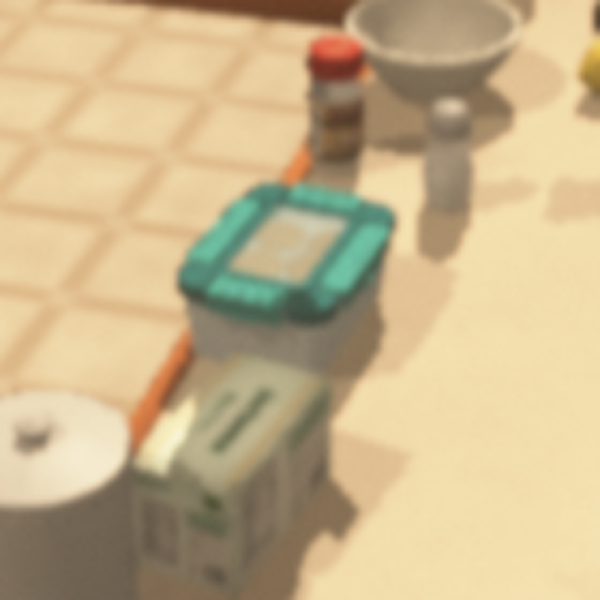

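The wrist view shows all four clips flush: near (361-439, 235-264), left (310-341, 88-216), right (457-489, 87-214) and far (357-438, 38-67). The side view agrees, and the box stands between the tea carton and the jars as before. Handing in.

```bash
python3 - <<'E'
from h import *
P=np.load("P.npy",allow_pickle=True).item()
print(np.mean([px("wrist",u,v,.0645,P) for u,v in((357,82),(441,82),(441,219),(357,219))],0))
manip.sign_off()
E
```

```text
[0.48523837 0.21311353 0.0645    ]
the job is handed in; nothing more can be done
```

All four clips are pressed shut, and the job was handed in at about 10.4 s with the arm clear above the box.

- **Pressing:** I used the shut fingertips on each clip in turn: -y, +x, +y, then -x. Each press ended on a firm stop at 65.3–65.4 mm, the height of a shut clip. The forces read at those stops were 14–22 N.
- **Clips:** In the last wrist and side pictures, all four clips lie flush with the lid.
- **Box:** The window centre measured (0.4852, 0.2131) m, against (0.4856, 0.2126) m before. That is under 1 mm, so the box did not move measurably.
- **Other objects:** I touched nothing else. The neighbouring objects in view look undisturbed, but I did not measure their positions again, and the mug was out of view in the last pictures.

No check failed or disagreed.

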